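Put the thread spools back in their cups

ROBOT

A 6-joint arm with a two-finger parallel gripper is mounted at the origin on the work surface. World frame = base frame: x ahead of the robot, y to its left, z up, the work surface at z = 0. Lengths are in m, angles in degrees, forces in N, time in s.
With the tool pointing down it reaches from about 0.375 to 0.9 m from the base axis. Payload 3.1 kg.
Tool frame: the origin (TCP) lies at the very end of the fingers, on their centre line; the grasp point (between the pads) lies 19 mm behind it; z points along the fingers, y is the line along which they close (so a half turn about z gives the same grasp; the last joint's range is limited). The gripper opens to 87 mm and grips with 3 to 60 N. Pads are 19 mm wide; open, the fingers measure 117 mm over their backs; the gripper's body (75 mm by 190 mm) begins 51 mm behind the grasp point.
Start: joints at [55.262, 30.224, 82.088, -0, 67.689, -10.227], TCP at [0.259, 0.569, 0.2] pointing down, gripper open.
Joint ranges: [-176.69, 176.69], [-43.24, 126.21], [12.49, 139.97], [-82, 262], [0, 151.66], [-163.58, 163.58]. Speed limits (degrees/s): [159.86, 159.86, 180, 180, 180, 180].

INTERFACE

Orientations are given as a 3x3 rotation matrix whose columns are the frame's x, y, z axes.
In Python, from rig import * gives the robot as it stands.
- The arm moves only by the tool jog_arm, never from a script. Its arguments are lists of equal length, an entry for each row: "delta_pos": the shift along the world's x, y, z in cm, a list of three; "turn": the turn about the world's z in degrees; "grip": the closure, from 0 (fully open) to 1 (shut). In form: {"delta_pos": [[x, y, z], ...], "turn": [turn, ...], "grip": [grip, ...]}. A call has 1 to 12 rows; each row is the pose to reach, as a shift and turn from the pose commanded when the call began; what a row does not reach only later rows make up. A row lasts 1/8 s, in which the tool goes at most 62.5 mm and 10.7 degrees, less where a joint would pass 70% of its speed; a pose out of reach is approached as far as the arm can. A call with a gripper value outside its range is refused whole. The fingers move at their own pace and stop on an object; the grip force is fixed at half the most. Time passes only in rows, so rows that repeat a pose let the fingers close. It gives the time, the measured TCP pose, the force, the opening and the grip force at its end, in the units of the state.
- read_state(): the state, without advancing time (a new reading comes with each control period).
- capture(name): name is "scene" or "top"; returns a dict with "color" (384x512x3 uint8, blue, green, red), "fovy" (degrees; the focal length in pixels is half the picture's height over the tangent of half this angle, whatever the lens; pixels are square), "cx", "cy" (the principal point, pixels), "k1" (the pictures are not rectified: a ray, as slopes to the right and down, at radius r is drawn at 1 + k1 r^2 times it, then the intrinsics apply), "camera_from_world" (4x4, takes a point from world to camera coordinates). Camera axes: x right, y up, looking along -z (the intrinsics and any distortion apply to the point x, -y, -z); pixel columns grow to the right and rows downward; lengths in m; the calibration is good to about 2 mm. A picture is of the moment at which its call begins. There is no depth.
- hand_in(): hands the job in; it is judged then, once.
The state is a dict: "time_s": time; "joint_positions": joint angles; "qvel": joint speeds; "tau": joint torques, N m; "position": TCP position; "tcp_rot": TCP orientation; "force": force on the tool from outside, world axes, zero at the start; "moment": the same for the moment, N m; "opening": opening from 0.0 (shut) to 1.0 (fully open); "grasp_force": force on a finger pad.
Only numpy, scipy, OpenCV 4.12 (cv2) and the standard library are available. Lean on these libraries where they do the work, as an engineer would, in place of code of your own. Each camera call takes 0.05 s, during which the arm holds its last target. There are 200 camera calls.

TASK

Tidy the sewing table: stand each of the four spools of orange thread upright on the floor of the round wooden cup made for its size, the smallest spool in the smallest cup and so on up to the largest spool in the largest cup. Leave the empty white spool and the tape measure where they are.

Things in the scene. Friction and masses are not known exactly. Their poses are not given: they have to be found in the camera images.
- spool_small_mid (a point): The smallest of four spools of orange thread: a plain upright cylinder, 26 mm across and 44 mm tall in all (a thin white foot below, a white core end standing 5 mm out of the top), about 25 g, loose, starts standing on the table. The point is on its axis, half-way up (22 mm above its foot); z is up along its axis, its yaw means nothing.
- spool_medium_mid (a point): The second smallest of four spools of orange thread: a plain upright cylinder, 37 mm across and 54 mm tall in all (a thin white foot below, a white core end standing 5 mm out of the top), about 40 g, loose, starts standing on the table. The point is on its axis, half-way up (27 mm above its foot); z is up along its axis, its yaw means nothing.
- spool_large_mid (a point): The second largest of four spools of orange thread: a plain upright cylinder, 48 mm across and 64 mm tall in all (a thin white foot below, a white core end standing 5 mm out of the top), about 60 g, loose, starts standing on the table. The point is on its axis, half-way up (32 mm above its foot); z is up along its axis, its yaw means nothing.
- spool_giant_mid (a point): The largest of four spools of orange thread: a plain upright cylinder, 60 mm across and 74 mm tall in all (a thin white foot below, a white core end standing 5 mm out of the top), about 90 g, loose, starts standing on the table. The point is on its axis, half-way up (37 mm above its foot); z is up along its axis, its yaw means nothing.
- cup_small_floor (a point): The smallest of four shallow round wooden cups, fixed to the table: 56 mm across outside, 44 mm inside, rim 10 mm above the table, flat inner floor 4 mm above the table. It is meant for the 26 mm spool. The point is the centre of the inner floor; z is up, its yaw means nothing.
- cup_medium_floor (a point): The second smallest of four shallow round wooden cups, fixed to the table: 67 mm across outside, 55 mm inside, rim 10 mm above the table, flat inner floor 4 mm above the table. It is meant for the 37 mm spool. The point is the centre of the inner floor; z is up, its yaw means nothing.
- cup_large_floor (a point): The second largest of four shallow round wooden cups, fixed to the table: 78 mm across outside, 66 mm inside, rim 10 mm above the table, flat inner floor 4 mm above the table. It is meant for the 48 mm spool. The point is the centre of the inner floor; z is up, its yaw means nothing.
- cup_giant_floor (a point): The largest of four shallow round wooden cups, fixed to the table: 90 mm across outside, 78 mm inside, rim 10 mm above the table, flat inner floor 4 mm above the table. It is meant for the 60 mm spool. The point is the centre of the inner floor; z is up, its yaw means nothing.
- bare_spool_mid (a point): An empty white plastic spool without thread, waisted, 37 mm across its two flanges and 54 mm tall, standing loose on the table; to be left alone. The point is on its axis, half-way up (27 mm above its foot).
- tape_measure_mid (a point): A flat round yellow tape-measure case, 52 mm across and 18 mm high with a small steel tab at its edge, lying loose on the table; to be left alone. The point is on its axis, 8 mm above the table.

How it is judged:
By the outcome, as a careful person would: the job done as asked, in the order asked, and still so for the second after the job is handed in, with the robot touching nothing.
It also fails if it takes over 120 s, if anything falls off the work surface, if the arm or the gripper's body presses on something with over 40 N, if the wrist force passes 120 N, or if a joint passes its speed limit or range.

## Working session

There is one attempt and no reset: what is moved stays moved. The work goes in short steps, Python scripts to look and compute and a tool call to move; the robot and the scene stay as the last step left them, time stands still between calls to the robot, and variables do not carry over. Pictures are saved under pics/ and viewed, at most 14 in all, crops included, and the job is handed in when it is done.

Besides the shell and the picture viewer there is one more tool, called after "Request:" by a JSON object that holds its "fn" and its "kwargs". jog_arm: Moves the arm, as the interface text tells. Its arguments: {"type":"object","properties":{"delta_pos":{"type":"array"},"turn":{"type":"array"},"grip":{"type":"array"}},"required":["delta_pos","turn","grip"]}

```bash
mkdir -p pics
python3 - <<'E'
from rig import *
import cv2
for n in("scene","top"):
    c=capture(n); cv2.imwrite(f"pics/{n}0.png",c["color"]); print(n,c["fovy"],c["cx"],c["cy"],c["k1"],c["camera_from_world"])
s=read_state();print(s["position"],s["tcp_rot"],s["opening"],s["time_s"])
E
```

```text
scene 51.9993306872892 259.76645167043216 195.44162248267682 -0.004476982035691471 [[ 0.4110695   0.91155026  0.00989898 -0.22429439]
 [-0.52064982  0.22584917  0.82335649  0.22318172]
 [ 0.74829515 -0.34361064  0.56743818 -1.63357262]
 [ 0.          0.          0.          1.        ]]
top 51.57123611432325 258.1152263376201 186.32702718883044 0.02790440395507003 [[ 0.01859874 -0.99969819  0.0160507  -0.01001339]
 [ 0.99283188  0.02036189  0.11777204 -0.52123235]
 [-0.11806331  0.01374524  0.99291093 -1.04974087]
 [ 0.          0.          0.          1.        ]]
[0.25883691 0.56811828 0.19938185] [[-9.09897109e-01  4.14832500e-01 -1.11698517e-03]
 [ 4.14833847e-01  9.09895810e-01 -1.57912032e-03]
 [ 3.61269692e-04 -1.90020027e-03 -9.99998129e-01]] 1.0037634892777243 0.1
```

View pics/scene0.png

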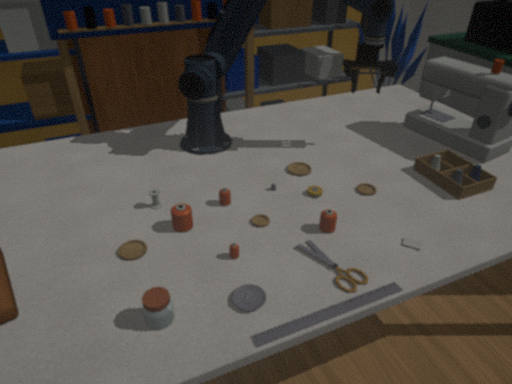

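View pics/top0.png

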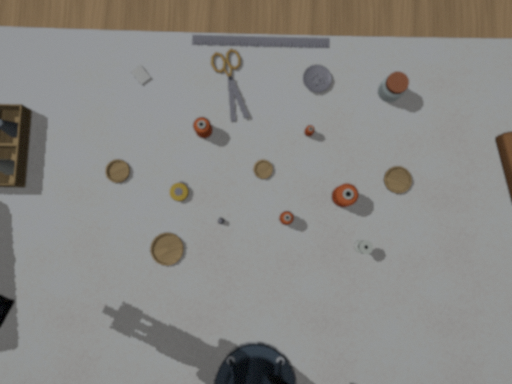

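The top view shows spools at about (203,126), (309,131), (345,195) and (286,218). The cups are at (118,171), (264,170), (398,180) and (168,249), the white spool at (364,247), the tape measure at (180,192) and a thimble at (222,221). The scene view shows the same objects.

```bash
cat > h.py <<'E'
from rig import *
import cv2, numpy as np
def ray(c,u,v):
    f=c["color"].shape[0]/2/np.tan(np.radians(c["fovy"]/2))
    d=np.array([u-c["cx"],v-c["cy"]])/f; s=d.copy()
    for _ in range(10): s=d/(1+c["k1"]*(s@s))
    M=c["camera_from_world"]; R=M[:3,:3]
    return -R.T@M[:3,3], R.T@np.array([s[0],-s[1],-1])
def onz(c,u,v,z):
    o,d=ray(c,u,v); return o+d*(z-o[2])/d[2]
def blobs(c,lo,hi,z,amin=20):
    """hull centroid of colour blobs cast on height z: u,v,area,xy,equivalent diameter mm"""
    m=cv2.inRange(cv2.cvtColor(c["color"],cv2.COLOR_BGR2HSV),lo,hi); out=[]
    for k in cv2.findContours(m,cv2.RETR_EXTERNAL,cv2.CHAIN_APPROX_NONE)[0]:
        k=cv2.convexHull(k); M=cv2.moments(k)
        if M["m00"]<amin: continue
        u,v=M["m10"]/M["m00"],M["m01"]/M["m00"]; p=onz(c,u,v,z)
        w=[np.round(q,1) for q in cv2.minAreaRect(k)[1]]
        out.append((round(u,1),round(v,1),M["m00"],np.round(p[:2],4),w))
    return out
E
python3 - <<'E'
from h import *
c=capture("top")
print("orange");[print(b) for b in blobs(c,(0,130,70),(13,255,255),.03)]
print("wood");[print(b) for b in blobs(c,(10,60,60),(30,255,255),.008,80)]
s=capture("scene");print("scene orange")
[print(b) for b in blobs(s,(0,130,70),(13,255,255),.03) if b[1]>150]
im=cv2.resize(c["color"][100:270,90:420],None,fx=2.4,fy=2.4,interpolation=cv2.INTER_CUBIC);cv2.imwrite("pics/t1.png",im)
E
```

```text
orange
(286.3, 217.6, 98.0, array([ 0.438 , -0.0776]), [np.float64(11.3), np.float64(10.6)])
(344.8, 194.9, 394.5, array([ 0.5027, -0.2362]), [np.float64(21.2), np.float64(23.3)])
(506.0, 155.1, 31.5, array([ 0.6216, -0.6787]), [np.float64(7.8), np.float64(7.7)])
(504.5, 146.2, 23.5, array([ 0.6465, -0.6759]), [np.float64(8.5), np.float64(4.2)])
(308.6, 131.7, 22.5, array([ 0.6766, -0.1367]), [np.float64(5.0), np.float64(6.0)])
(202.4, 127.1, 221.0, array([0.6829, 0.157 ]), [np.float64(18.4), np.float64(14.8)])
(396.8, 82.8, 255.5, array([ 0.8223, -0.3839]), [np.float64(18.0), np.float64(18.0)])
wood
(166.6, 248.6, 774.5, array([0.349 , 0.2447]), [np.float64(31.0), np.float64(31.0)])
(344.1, 194.5, 237.0, array([ 0.506 , -0.2393]), [np.float64(18.2), np.float64(15.8)])
(178.8, 191.5, 257.5, array([0.5052, 0.2185]), [np.float64(17.0), np.float64(18.0)])
(397.6, 179.5, 536.5, array([ 0.5512, -0.3888]), [np.float64(25.0), np.float64(27.0)])
(262.9, 168.8, 250.0, array([ 0.5735, -0.0125]), [np.float64(17.7), np.float64(17.0)])
(117.4, 170.7, 384.5, array([0.5596, 0.3898]), [np.float64(21
[... 364 characters left out ...]

(271.8, 16.3, 16466.5, array([ 1.0233, -0.0307]), [np.float64(37.0), np.float64(511.0)])
scene orange
(4.9, 302.5, 165.0, array([ 0.6485, -0.6845]), [np.float64(19.0), np.float64(12.0)])
(155.1, 297.4, 329.0, array([ 0.7707, -0.3684]), [np.float64(17.7), np.float64(24.0)])
(3.8, 281.9, 184.5, array([ 0.5764, -0.6916]), [np.float64(31.2), np.float64(9.4)])
(234.5, 250.9, 50.5, array([ 0.6975, -0.1425]), [np.float64(11.0), np.float64(6.0)])
(329.2, 219.7, 189.0, array([0.6838, 0.1619]), [np.float64(13.0), np.float64(20.0)])
(182.8, 216.4, 344.5, array([ 0.4961, -0.2284]), [np.float64(24.6), np.float64(18.2)])
(225.3, 196.3, 80.5, array([ 0.4482, -0.0769]), [np.float64(13.7), np.float64(7.8)])
```

View pics/t1.png

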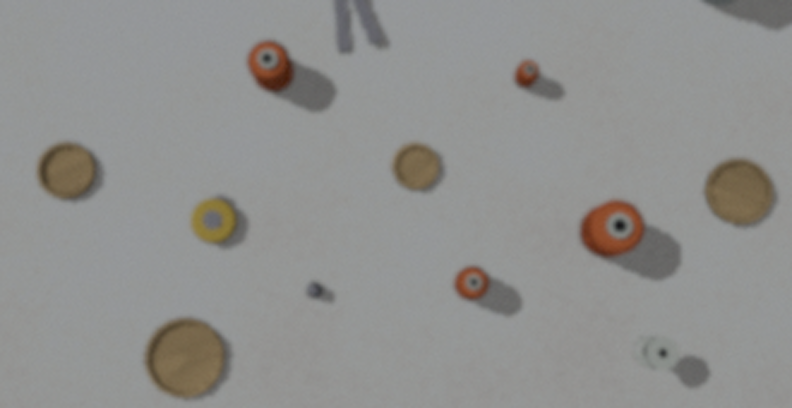

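The crop shows the dark core holes that mark the spool axes: large (267,59), small (530,70), giant (620,226), medium (474,283). The cup centres are giant (187,358), large (740,192), medium (68,170) and small (417.5,166.5).

Run:
```python
from h import *
c=capture("top");s=capture("scene")
T=lambda x,y:(90+(x+.5)/2.4-.5,100+(y+.5)/2.4-.5)
for n,p,z in [("small",(530,70),.044),("med",(474,283),.054),("large",(267,59),.064),("giant",(620,226),.074),("cs",(417.5,166.5),.01),("cm",(68,170),.01),("cl",(740,192),.01),("cg",(187,358),.01),("bare",(661,352),.054),("tape",(214,220),.018)]:
    print(n,np.round(onz(c,*T(*p),z),4))
for n,a,b in [("small",(308.6,131.7),(234.5,250.9)),("med",(286.3,217.6),(225.3,196.3)),("large",(202.4,127.1),(329.2,219.7)),("giant",(344.8,194.9),(182.8,216.4))]:
    (o,d),(q,e)=ray(c,*a),ray(s,*b); t=np.linalg.lstsq(np.c_[d,-e],q-o,rcond=None)[0]
    print(n,"2view",np.round((o+d*t[0]+q+e*t[1])/2,4))
print("scene wood");[print(b) for b in blobs(s,(8,70,50),(30,255,255),.008,40) if 150<b[1]<270 and b[0]<390]
```

```text
small [ 0.681  -0.1401  0.044 ]
med [ 0.437  -0.0778  0.054 ]
large [0.6813 0.1566 0.064 ]
giant [ 0.5012 -0.2343  0.074 ]
cs [ 0.5725 -0.0147  0.01  ]
cm [0.5597 0.3872 0.01  ]
cl [ 0.5504 -0.3893  0.01  ]
cg [0.3484 0.2415 0.01  ]
bare [ 0.366  -0.2826  0.054 ]
tape [0.5045 0.2165 0.018 ]
small 2view [ 0.6811 -0.1378  0.0146]
med 2view [ 0.439  -0.076   0.0241]
large 2view [0.6839 0.159  0.0306]
giant 2view [ 0.5029 -0.2322  0.0361]
scene wood
(233.9, 251.4, 93.0, array([ 0.676 , -0.1364]), [np.float64(13.0), np.float64(8.0)])
(132.1, 249.5, 403.0, array([ 0.5571, -0.3892]), [np.float64(18.1), np.float64(28.4)])
(260.2, 220.2, 141.0, array([ 0.5793, -0.0139]), [np.float64(11.0), np.float64(16.0)])
(327.9, 220.9, 305.0, array([0.6643, 0.1725]), [np.float64(15.5), np.float64(22.0)])
(181.6, 217.6, 490.0, array([ 0.4718, -0.2276]), [np.float64(26.7), np.float64(20.6)])
(224.9, 196.4, 138.5, array([ 0.4179, -0.0683]), [np.float64(15.0), np.float64(10.0)])
(314.4, 190.9, 122.5, array([0.507, 0.219]), [np.float64(10.0), np.float64(15.0)])
(366.1, 188.9, 136.0, array([0.5666, 0.3869]), [np.float64(18.4), np.float64(9.4)])
(298.6, 168.6, 203.5, array([0.3566, 0.2414]), [np.float64(11.0), np.float64(23.0)])
```

Request:
{"fn": "jog_arm", "kwargs": {"delta_pos": [[5, -5, -2], [9, -12, -4], [12, -18, -5], [15, -24, -6], [18, -30, -8], [21, -36, -9], [24, -41, -10], [27, -46, -10], [30, -51, -10], [33, -56, -10], [36, -61, -10], [36, -61, -10]], "turn": [0, 0, 0, 0, 0, 0, 0, 0, 0, 0, 0, 0], "grip": [0, 0, 0, 0, 0, 0, 0, 0, 0, 0, 0, 0]}}

```text
time_s: 1.8
position: [0.6214, -0.0449, 0.1004]
tcp_rot: [[-0.909, 0.417, 0.002], [0.417, 0.909, -0.001], [-0.002, 0.0, -1.0]]
force: [-0.7, 0.4, 0.8]
opening: 1.001
grasp_force: 0.0
```

Request:
{"fn": "jog_arm", "kwargs": {"delta_pos": [[3, -5, -1], [6.1, -9.7, -2], [6.1, -9.7, -2], [6.1, -9.7, -2], [6.1, -9.7, -2]], "turn": [0, 0, 0, 0, 0], "grip": [0, 0, 0, 0, 0]}}

```text
time_s: 2.42
position: [0.6795, -0.1368, 0.0804]
tcp_rot: [[-0.91, 0.414, -0.001], [0.414, 0.91, 0.001], [0.001, 0.0, -1.0]]
force: [0.1, -0.5, -0.1]
opening: 1.001
grasp_force: 0.0
```

Run:
```python
from h import *
s=read_state();print(s["position"],s["qvel"])
c=capture("top");s=capture("scene")
a=cv2.resize(c["color"][90:180,260:360],None,fx=4,fy=4);b=cv2.resize(s["color"][200:290,190:290],None,fx=4,fy=4)
cv2.imwrite("pics/a1.png",np.hstack([a,b]))
```

```text
[ 0.67946051 -0.13680417  0.08037749] [ 0.39449612 -0.28677172 -0.16467538 -0.17246051 -0.04362686 -0.06472493]
```

View pics/a1.png

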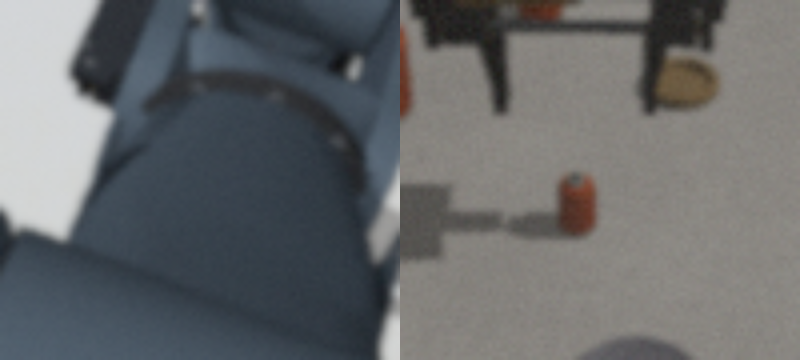

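The right half shows the fingertips at (500,110) and (650,110), centred over the small spool at (577,205). I'll go down and grip.

Request:
{"fn": "jog_arm", "kwargs": {"delta_pos": [[0.1, -0.1, -3], [0.1, -0.1, -6], [0.1, -0.1, -6.6], [0.1, -0.1, -6.6], [0.1, -0.1, -6.6], [0.1, -0.1, -6.6], [0.1, -0.1, -6.6], [0.1, -0.1, -6.6], [0.1, -0.1, -6.6], [0.1, -0.1, -6.6], [0.1, -0.1, -6.6], [0.1, -0.1, -6.6]], "turn": [0, 0, 0, 0, 0, 0, 0, 0, 0, 0, 0, 0], "grip": [0, 0, 0, 0, 1, 1, 1, 1, 1, 1, 1, 1]}}

```text
time_s: 4.03
position: [0.6812, -0.1393, 0.0141]
tcp_rot: [[-0.91, 0.415, -0.0], [0.415, 0.91, 0.0], [0.0, -0.0, -1.0]]
force: [-0.1, 0.3, 0.2]
opening: 0.228
grasp_force: 27.4
```

Request:
{"fn": "jog_arm", "kwargs": {"delta_pos": [[0, 0, 2], [0, 0, 6], [0, 0, 6], [0, 0, 6]], "turn": [0, 0, 0, 0], "grip": [1, 1, 1, 1]}}

```text
time_s: 4.53
position: [0.6813, -0.1393, 0.0751]
tcp_rot: [[-0.91, 0.415, 0.001], [0.415, 0.91, -0.0], [-0.001, 0.0, -1.0]]
force: [0.8, 0.1, -0.8]
opening: 0.225
grasp_force: 27.4
```

Run:
```python
from h import *
s=read_state();print(s["position"],s["opening"],s["grasp_force"],s["force"])
s=capture("scene")
cv2.imwrite("pics/a2.png",cv2.resize(s["color"][180:280,180:300],None,fx=5,fy=5))
```

```text
[ 0.68125206 -0.13930197  0.07514536] 0.22522945955062285 27.37157673574984 [ 0.83145182  0.09548068 -0.83190582]
```

View pics/a2.png

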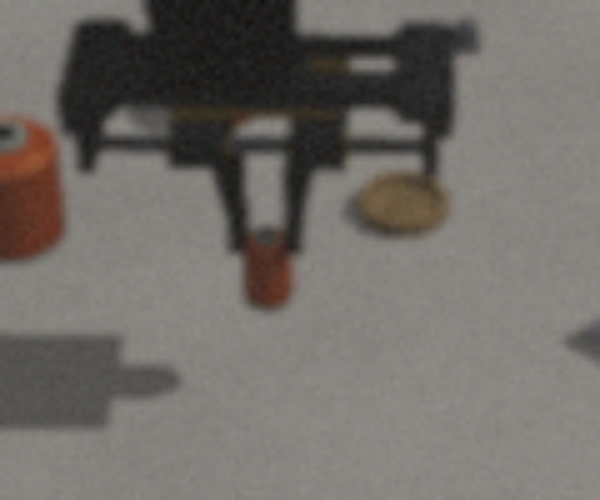

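The spool is held upright, but it seems to hang low, with its core at (267,235) and the fingertips at row 250. I'll check that numerically.

```bash
cat >> h.py <<'E'
def proj(c,p):
    q=c["camera_from_world"]@np.r_[p,1]; s=np.array([q[0],-q[1]])/-q[2]; f=c["color"].shape[0]/2/np.tan(np.radians(c["fovy"]/2))
    return np.round(s*(1+c["k1"]*(s@s))*f+[c["cx"],c["cy"]],1)
E
python3 - <<'E'
from h import *
s=capture("scene");c=capture("top");p=read_state()["position"];print(p)
for dz in(-.04,-.03,-.02,-.014,0,.03): print(dz,proj(s,p+[0,0,dz]))
print([b for b in blobs(s,(0,130,60),(13,255,255),.03) if b[1]>150])
m=cv2.inRange(cv2.cvtColor(s["color"],cv2.COLOR_BGR2HSV),(0,130,40),(15,255,255))[222:246,226:242];print((m>0).astype(int).sum(1))
E
```

```text
[ 0.68028876 -0.13897091  0.073239  ]
-0.04 [233.3 245.7]
-0.03 [233.2 242.9]
-0.02 [233.1 240. ]
-0.014 [233.1 238.3]
0 [232.9 234.3]
0.03 [232.6 225.4]
[(155.2, 297.5, 342.5, array([ 0.7712, -0.3683]), [np.float64(17.2), np.float64(24.6)]), (6.9, 302.3, 432.0, array([ 0.6494, -0.6804]), [np.float64(35.0), np.float64(16.0)]), (3.0, 277.0, 102.5, array([ 0.558 , -0.6945]), [np.float64(19.0), np.float64(7.0)]), (233.9, 234.4, 50.0, array([ 0.6339, -0.1194]), [np.float64(6.0), np.float64(10.0)]), (329.0, 220.6, 190.5, array([0.687 , 0.1591]), [np.float64(19.0), np.float64(13.0)]), (181.8, 217.5, 408.5, array([ 0.5003, -0.2323]), [np.float64(24.9), np.float64(18.4)])]
[0 0 0 0 0 0 0 3 2 5 5 4 6 5 7 5 4 4 0 0 0 0 0 0]
```

No slip: the foot is where expected. Carrying it to the small cup.

Request:
{"fn": "jog_arm", "kwargs": {"delta_pos": [[-3, 3.5, 0], [-6, 7, 0], [-9, 10.5, 0], [-10.8, 12.5, 0], [-10.8, 12.5, 0], [-10.8, 12.5, 0], [-10.8, 12.5, -2], [-10.8, 12.5, -4], [-10.8, 12.5, -4], [-10.8, 12.5, -4]], "turn": [0, 0, 0, 0, 0, 0, 0, 0, 0, 0], "grip": [1, 1, 1, 1, 1, 1, 1, 1, 1, 1]}}

```text
time_s: 5.92
position: [0.5743, -0.0152, 0.0345]
tcp_rot: [[-0.91, 0.416, 0.001], [0.416, 0.91, -0.0], [-0.001, 0.0, -1.0]]
force: [0.2, 0.1, 1.1]
opening: 0.228
grasp_force: 27.4
```

Run:
```python
from h import *
p=read_state()["position"];print(p)
s=capture("scene")
cv2.imwrite("pics/a3.png",cv2.resize(s["color"][170:245,215:305],None,fx=7,fy=7,interpolation=cv2.INTER_CUBIC))
```

```text
[ 0.57434734 -0.01521549  0.03451312]
```

View pics/a3.png

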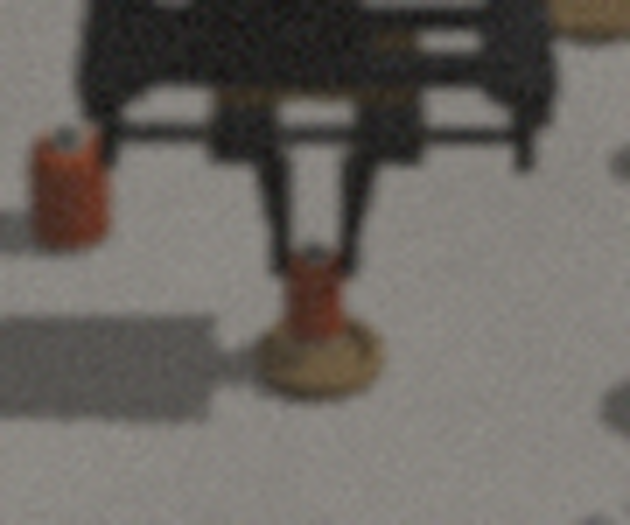

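The spool, at column 316, is over the cup, centred at about (321,350), and the heights agree. I'll lower it, release and rise.

Request:
{"fn": "jog_arm", "kwargs": {"delta_pos": [[0, 0.1, -1], [0, 0.1, -1.5], [0, 0.1, -1.6], [0, 0.1, -1.6], [0, 0.1, -1.6], [0, 0.1, -1.6], [0, 0.1, -1.6], [0, 0.1, -1.6], [0, 0.1, -1.6], [0, 0.1, 3], [0, 0.1, 7], [0, 0.1, 7]], "turn": [0, 0, 0, 0, 0, 0, 0, 0, 0, 0, 0, 0], "grip": [1, 1, 1, 1, 0, 0, 0, 0, 0, 0, 0, 0]}}

```text
time_s: 7.48
position: [0.5759, -0.0138, 0.1074]
tcp_rot: [[-0.91, 0.415, 0.007], [0.415, 0.91, -0.002], [-0.007, 0.002, -1.0]]
force: [1.0, 0.3, -0.7]
opening: 0.982
grasp_force: 0.0
```

Request:
{"fn": "jog_arm", "kwargs": {"delta_pos": [[-4, -2, 0], [-8, -4, 0], [-12, -6, 0], [-13.5, -6.4, 0], [-13.5, -6.4, 0], [-13.5, -6.4, -3], [-13.5, -6.4, -3], [-13.5, -6.4, -3]], "turn": [0, 0, 0, 0, 0, 0, 0, 0], "grip": [0, 0, 0, 0, 0, 0, 0, 0]}}

```text
time_s: 8.48
position: [0.4394, -0.0772, 0.0744]
tcp_rot: [[-0.91, 0.414, 0.001], [0.414, 0.91, -0.0], [-0.001, 0.0, -1.0]]
force: [-0.1, -0.5, 0.5]
opening: 1.003
grasp_force: 0.0
```

Run:
```python
from h import *
p=read_state()["position"];print(p)
s=capture("scene")
cv2.imwrite("pics/a4.png",cv2.resize(s["color"][150:240,185:305],None,fx=6,fy=6,interpolation=cv2.INTER_CUBIC))
```

```text
[ 0.43941361 -0.07721867  0.07442054]
```

View pics/a4.png

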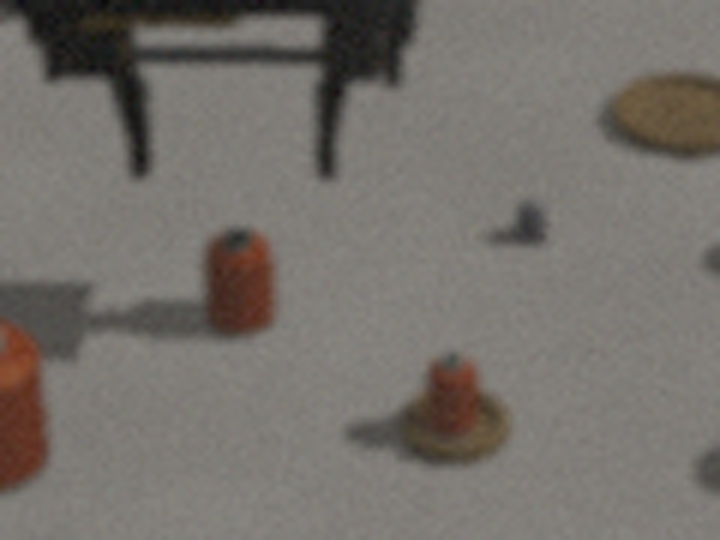

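The small spool stands in its cup at (452,400). The fingertips at (140,178) and (327,178) centre on the medium spool at (240,280).

Request:
{"fn": "jog_arm", "kwargs": {"delta_pos": [[0, 0.1, -3], [0, 0.1, -5.6], [0, 0.1, -5.6], [0, 0.1, -5.6], [0, 0.1, -5.6], [0, 0.1, -5.6], [0, 0.1, -5.6], [0, 0.1, -5.6], [0, 0.1, -5.6], [0, 0.1, -5.6], [0, 0.1, 0], [0, 0.1, 5]], "turn": [0, 0, 0, 0, 0, 0, 0, 0, 0, 0, 0, 0], "grip": [0, 0, 0, 1, 1, 1, 1, 1, 1, 1, 1, 1]}}

```text
time_s: 10.02
position: [0.4376, -0.0761, 0.1245]
tcp_rot: [[-0.91, 0.415, -0.003], [0.415, 0.91, 0.001], [0.003, -0.0, -1.0]]
force: [0.8, 0.1, -0.5]
opening: 0.398
grasp_force: 30.0
```

Request:
{"fn": "jog_arm", "kwargs": {"delta_pos": [[1.5, 5.5, 0], [3, 11, 0], [4.5, 16.5, 0], [6, 22, 0], [7.5, 27.5, 0], [9, 33, 0], [10.5, 39, 0], [12, 45, -2], [12.3, 46.3, -5], [12.3, 46.3, -8], [12.3, 46.3, -8], [12.3, 46.3, -8]], "turn": [0, 0, 0, 0, 0, 0, 0, 0, 0, 0, 0, 0], "grip": [1, 1, 1, 1, 1, 1, 1, 1, 1, 1, 1, 1]}}

```text
time_s: 11.52
position: [0.5617, 0.3866, 0.0449]
tcp_rot: [[-0.91, 0.415, 0.001], [0.415, 0.91, 0.0], [-0.0, 0.001, -1.0]]
force: [-0.1, 0.2, 0.6]
opening: 0.397
grasp_force: 30.0
```

Run:
```python
from h import *
p=read_state()["position"];print(p)
s=capture("scene")
cv2.imwrite("pics/a5.png",cv2.resize(s["color"][130:220,300:420],None,fx=6,fy=6,interpolation=cv2.INTER_CUBIC))
```

```text
[0.56169137 0.38658504 0.04486363]
```

View pics/a5.png

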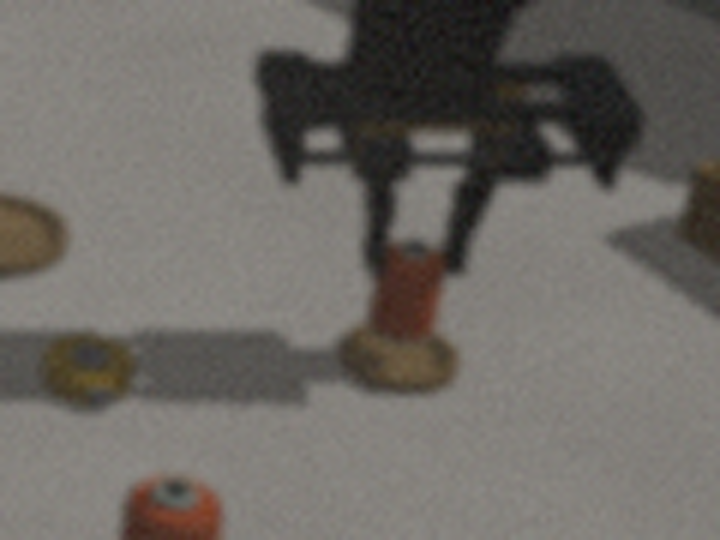

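The medium spool hangs upright, allowing for perspective, over the cup centre at (399,357). I'll lower it and release.

Request:
{"fn": "jog_arm", "kwargs": {"delta_pos": [[0, 0, -1], [0, 0, -2], [0, 0, -2.2], [0, 0, -2.2], [0, 0, -2.2], [0, 0, -2.2], [0, 0, -2.2], [0, 0, -2.2], [0, 0, -2.2], [0, 0, 3], [0, 0, 8], [0, 0, 8]], "turn": [0, 0, 0, 0, 0, 0, 0, 0, 0, 0, 0, 0], "grip": [1, 1, 1, 1, 0, 0, 0, 0, 0, 0, 0, 0]}}

```text
time_s: 13.08
position: [0.5648, 0.3884, 0.1296]
tcp_rot: [[-0.91, 0.415, 0.01], [0.415, 0.91, 0.005], [-0.007, 0.008, -1.0]]
force: [-0.5, -0.6, -0.2]
opening: 0.992
grasp_force: 0.0
```

Request:
{"fn": "jog_arm", "kwargs": {"delta_pos": [[2.5, -5, 0], [5, -10, 0], [7.5, -15, 0], [10, -20, 0], [12.1, -22.9, 0], [12.1, -22.9, -2], [12.1, -22.9, -3], [12.1, -22.9, -3], [12.1, -22.9, -3]], "turn": [0, 0, 0, 0, 0, 0, 0, 0, 0], "grip": [0, 0, 0, 0, 0, 0, 0, 0, 0]}}

```text
time_s: 14.2
position: [0.6817, 0.159, 0.0942]
tcp_rot: [[-0.911, 0.413, -0.0], [0.413, 0.911, 0.0], [0.0, -0.0, -1.0]]
force: [-0.3, -0.8, -0.5]
opening: 0.994
grasp_force: 0.0
```

Run:
```python
from h import *
p=read_state()["position"];print(p)
s=capture("scene")
cv2.imwrite("pics/a6.png",cv2.resize(s["color"][150:250,270:400],None,fx=6,fy=6,interpolation=cv2.INTER_CUBIC))
```

```text
[0.68168527 0.1590277  0.09417287]
```

View pics/a6.png

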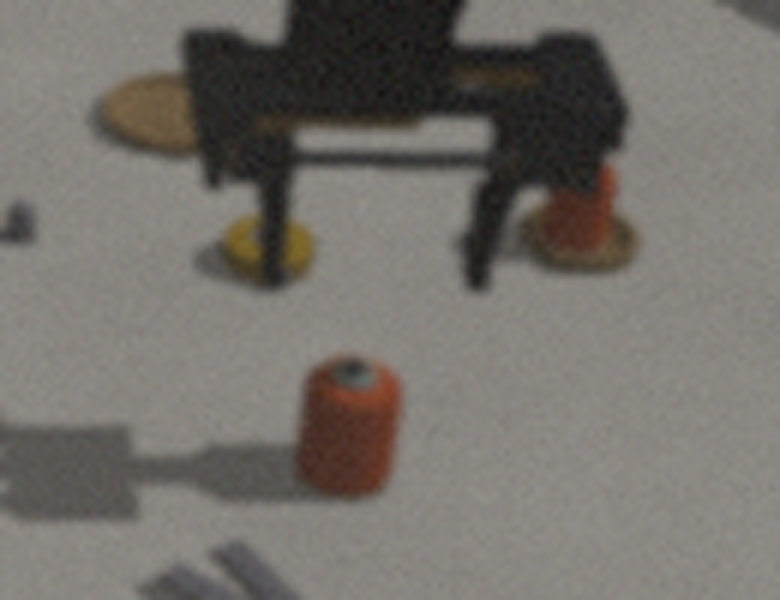

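The medium spool stands in its cup at (585,230). The fingertips at (272,285) and (477,285) sit slightly right of the large spool's axis at (352,372), so I'll shift about 3 mm.

Request:
{"fn": "jog_arm", "kwargs": {"delta_pos": [[0, -0.3, -3], [0, -0.3, -6], [0, -0.3, -6.9], [0, -0.3, -6.9], [0, -0.3, -6.9], [0, -0.3, -6.9], [0, -0.3, -6.9], [0, -0.3, -6.9], [0, -0.3, -6.9], [0, -0.3, -6.9], [0, -0.3, 0], [0, -0.3, 4]], "turn": [0, 0, 0, 0, 0, 0, 0, 0, 0, 0, 0, 0], "grip": [0, 0, 0, 1, 1, 1, 1, 1, 1, 1, 1, 1]}}

```text
time_s: 15.75
position: [0.6823, 0.1545, 0.1349]
tcp_rot: [[-0.91, 0.415, -0.001], [0.415, 0.91, -0.0], [0.0, -0.0, -1.0]]
force: [0.0, 0.2, -0.9]
opening: 0.533
grasp_force: 30.0
```

Request:
{"fn": "jog_arm", "kwargs": {"delta_pos": [[-1.2, -5.5, 0], [-2.5, -11, 0], [-3.8, -16.5, 0], [-5.2, -22, 0], [-6.5, -27.5, 0], [-7.8, -33, 0], [-9.1, -38.5, 0], [-10.4, -44, 0], [-11.7, -49.5, 0], [-12.9, -54.2, 0], [-12.9, -54.2, -2], [-12.9, -54.2, -2]], "turn": [0, 0, 0, 0, 0, 0, 0, 0, 0, 0, 0, 0], "grip": [1, 1, 1, 1, 1, 1, 1, 1, 1, 1, 1, 1]}}

```text
time_s: 17.25
position: [0.5513, -0.3866, 0.1119]
tcp_rot: [[-0.909, 0.416, -0.004], [0.416, 0.909, 0.004], [0.005, 0.002, -1.0]]
force: [0.5, 0.8, -0.7]
opening: 0.536
grasp_force: 30.0
```

Request:
{"fn": "jog_arm", "kwargs": {"delta_pos": [[0, 0, -3], [0, 0, -5.9], [0, 0, -5.9], [0, 0, -5.9]], "turn": [0, 0, 0, 0], "grip": [1, 1, 1, 1]}}

```text
time_s: 17.75
position: [0.5542, -0.3873, 0.0564]
tcp_rot: [[-0.91, 0.414, 0.001], [0.414, 0.91, -0.001], [-0.002, -0.001, -1.0]]
force: [0.1, -0.5, -0.8]
opening: 0.528
grasp_force: 30.0
```

Run:
```python
from h import *
p=read_state()["position"];print(p)
s=capture("scene")
cv2.imwrite("pics/a7.png",cv2.resize(s["color"][180:290,85:215],None,fx=5,fy=5,interpolation=cv2.INTER_CUBIC))
```

```text
[ 0.55415924 -0.38732526  0.05641565]
```

View pics/a7.png

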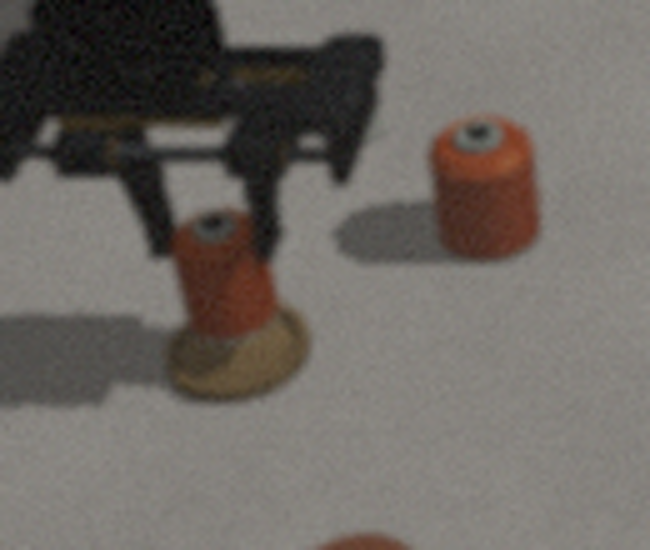

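The large spool's foot at (235,330) will come down near the cup centre at (238,352). I'll lower it and release.

Request:
{"fn": "jog_arm", "kwargs": {"delta_pos": [[0, -0.1, -1], [0, -0.1, -2], [0, -0.1, -2.6], [0, -0.1, -2.6], [0, -0.1, -2.6], [0, -0.1, -2.6], [0, -0.1, -2.6], [0, -0.1, -2.6], [0, -0.1, -2.6], [0, -0.1, 3], [0, -0.1, 8], [0, -0.1, 8]], "turn": [0, 0, 0, 0, 0, 0, 0, 0, 0, 0, 0, 0], "grip": [1, 1, 1, 1, 0, 0, 0, 0, 0, 0, 0, 0]}}

```text
time_s: 19.3
position: [0.5561, -0.391, 0.1407]
tcp_rot: [[-0.91, 0.415, 0.008], [0.415, 0.91, -0.008], [-0.01, -0.004, -1.0]]
force: [0.2, 0.7, 0.1]
opening: 1.0
grasp_force: 0.0
```

Request:
{"fn": "jog_arm", "kwargs": {"delta_pos": [[-1.7, 5, 0], [-3.4, 10, 0], [-5.1, 15.4, 0], [-5.1, 15.4, -2], [-5.1, 15.4, -3], [-5.1, 15.4, -3], [-5.1, 15.4, -3]], "turn": [0, 0, 0, 0, 0, 0, 0], "grip": [0, 0, 0, 0, 0, 0, 0]}}

```text
time_s: 20.18
position: [0.5026, -0.2352, 0.1052]
tcp_rot: [[-0.91, 0.416, 0.0], [0.416, 0.91, -0.0], [-0.001, -0.0, -1.0]]
force: [0.5, -1.0, 0.8]
opening: 1.0
grasp_force: 0.0
```

Run:
```python
from h import *
p=read_state()["position"];print(p)
s=capture("scene");print(proj(s,p),proj(s,[*p[:2],.074]))
cv2.imwrite("pics/a8.png",cv2.resize(s["color"][170:270,105:235],None,fx=5,fy=5,interpolation=cv2.INTER_CUBIC))
```

```text
[ 0.50264654 -0.23522775  0.10521134]
[178.3 197.2] [179.5 206.1]
```

View pics/a8.png

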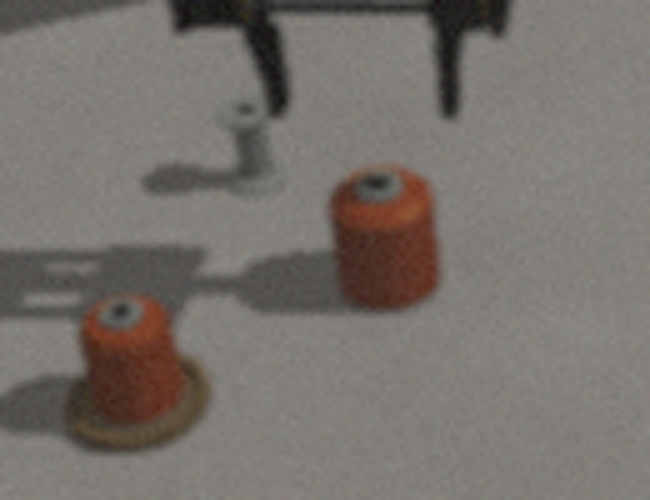

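The fingertips at (278,113) and (450,113) are near enough centred on the giant spool at (377,183), and the large one stands in its cup. I'll shift 2 mm in y and grip.

Request:
{"fn": "jog_arm", "kwargs": {"delta_pos": [[0, 0.2, -2], [0, 0.2, -4], [0, 0.2, -6], [0, 0.2, -7.9], [0, 0.2, -7.9], [0, 0.2, -7.9], [0, 0.2, -7.9], [0, 0.2, -7.9], [0, 0.2, -7.9], [0, 0.2, -7.9], [0, 0.2, -2], [0, 0.2, 3]], "turn": [0, 0, 0, 0, 0, 0, 0, 0, 0, 0, 0, 0], "grip": [0, 0, 0, 0, 1, 1, 1, 1, 1, 1, 1, 1]}}

```text
time_s: 21.72
position: [0.5018, -0.232, 0.1357]
tcp_rot: [[-0.91, 0.415, -0.002], [0.415, 0.91, 0.001], [0.002, 0.001, -1.0]]
force: [0.3, -1.0, -1.0]
opening: 0.675
grasp_force: 30.0
```

Request:
{"fn": "jog_arm", "kwargs": {"delta_pos": [[-1.5, 4.7, 0], [-3, 9.5, 0], [-4.6, 14.2, 0], [-6.1, 19, 0], [-7.6, 23.7, 0], [-9.1, 28.5, 0], [-10.6, 33.2, 0], [-12.2, 38, 0], [-13.7, 42.7, 0], [-15.2, 47.4, 0], [-15.2, 47.4, 0], [-15.2, 47.4, 0]], "turn": [0, 0, 0, 0, 0, 0, 0, 0, 0, 0, 0, 0], "grip": [1, 1, 1, 1, 1, 1, 1, 1, 1, 1, 1, 1]}}

```text
time_s: 23.22
position: [0.35, 0.2414, 0.1351]
tcp_rot: [[-0.91, 0.414, -0.0], [0.414, 0.91, -0.0], [0.0, -0.001, -1.0]]
force: [1.2, -0.4, -0.4]
opening: 0.677
grasp_force: 30.0
```

Request:
{"fn": "jog_arm", "kwargs": {"delta_pos": [[0, 0, -3], [0, 0, -6], [0, 0, -7.5], [0, 0, -7.5], [0, 0, -7.5]], "turn": [0, 0, 0, 0, 0], "grip": [1, 1, 1, 1, 1]}}

```text
time_s: 23.85
position: [0.351, 0.241, 0.0606]
tcp_rot: [[-0.909, 0.417, 0.001], [0.417, 0.909, 0.0], [-0.0, 0.0, -1.0]]
force: [0.6, -0.6, -0.2]
opening: 0.676
grasp_force: 30.0
```

Run:
```python
from h import *
p=read_state()["position"];print(p)
s=capture("scene");print(proj(s,[.349,.2415,.01]))
cv2.imwrite("pics/a9.png",cv2.resize(s["color"][110:210,240:370],None,fx=5,fy=5,interpolation=cv2.INTER_CUBIC))
```

```text
[0.3510319  0.24101305 0.06062278]
[297.6 167.1]
```

View pics/a9.png

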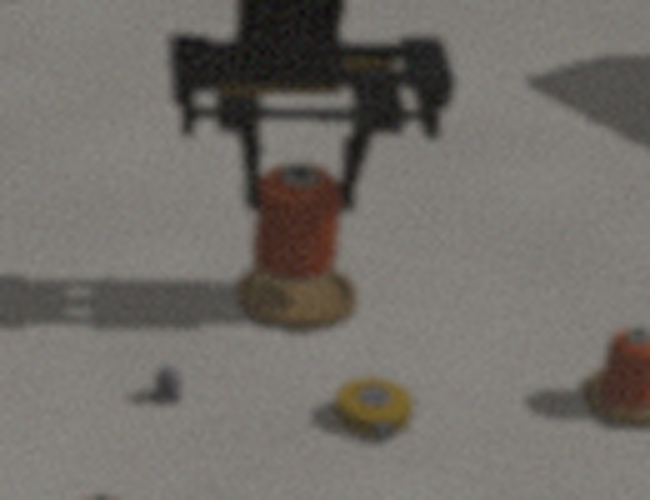

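The giant spool's foot at (295,272) is centred over its cup at (297,297). I'll lower it, release and rise.

Request:
{"fn": "jog_arm", "kwargs": {"delta_pos": [[0, 0.1, -1], [0, 0.1, -2], [0, 0.1, -2.9], [0, 0.1, -3], [0, 0.1, -3], [0, 0.1, -3], [0, 0.1, -3], [0, 0.1, -3], [0, 0.1, -3], [0, 0.1, 1], [0, 0.1, 6], [0, 0.1, 10]], "turn": [0, 0, 0, 0, 0, 0, 0, 0, 0, 0, 0, 0], "grip": [1, 1, 1, 1, 0, 0, 0, 0, 0, 0, 0, 0]}}

```text
time_s: 25.4
position: [0.3503, 0.2427, 0.1619]
tcp_rot: [[-0.91, 0.415, 0.001], [0.415, 0.91, 0.0], [-0.001, 0.001, -1.0]]
force: [0.8, -0.4, 0.1]
opening: 1.001
grasp_force: 0.0
```

Request:
{"fn": "jog_arm", "kwargs": {"delta_pos": [[-2, 5, 2], [-4, 10, 4], [-6, 16, 4], [-6, 22, 4], [-6, 28, 4], [-6, 32, 4], [-6, 32, 4]], "turn": [0, 0, 0, 0, 0, 0, 0], "grip": [0, 0, 0, 0, 0, 0, 0]}}

```text
time_s: 26.28
position: [0.2898, 0.5651, 0.1995]
tcp_rot: [[-0.911, 0.412, 0.0], [0.412, 0.911, 0.001], [-0.0, 0.001, -1.0]]
force: [1.4, -0.8, -0.4]
opening: 1.001
grasp_force: 0.0
```

Run:
```python
from h import *
s=capture("scene");c=capture("top")
a=cv2.resize(c["color"][100:280,90:420],None,fx=1.7,fy=1.7);b=cv2.resize(s["color"][140:280,100:400],(a.shape[1],262))
cv2.imwrite("pics/end.png",np.vstack([a,b]))
```

```text
(no output)
```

View pics/end.png

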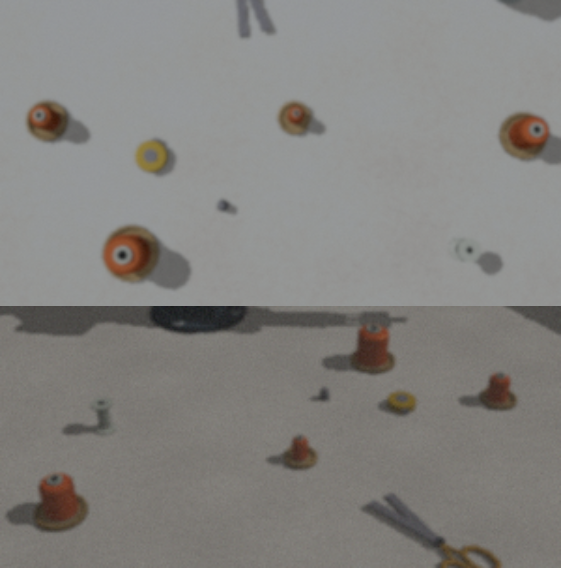

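All four spools stand in their cups, with cores in the upper (top-camera) half at (39,115), (296,113), (537,129) and (122,254). The white spool and the tape measure haven't moved. One numeric check of the centring before handing in.

Run:
```python
from h import *
c=capture("top")
for n,p,h,q in [("s",(296,113),.048,(.5725,-.0145)),("m",(39,115),.058,(.560,.387)),("l",(537,129),.068,(.5505,-.389)),("g",(122,254),.078,(.349,.2415))]:
    u,v=90+(p[0]+.5)/1.7-.5,100+(p[1]+.5)/1.7-.5
    print(n,np.round((onz(c,u,v,h)[:2]-q)*1000,1))
```

```text
s [1.5 0.3]
m [ 0.4 -1.8]
l [2.7 0.8]
g [1.1 1.2]
```

All four are within 3 mm of the cup centre, and the clearance is 9 mm.

```bash
python3 -c "
from rig import *
print(hand_in())"
```

```text
the job is handed in; nothing more can be done
None
```

All four spools stand upright in their matching cups, each measured within 3 mm of its cup's centre; the white spool and tape measure were left alone, and the job is handed in (verdict not shown).

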